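# Snap the plug-in crossbar into the gauge stand

### The job

Fit the loose crossbar to the gauge stand: put its black nose into the stand's square receiver, squeeze its two spring buttons flush so that they pass under the receiver's rim, and slide the crossbar on until both buttons pop out through the holes in the receiver's sides. The receiver is clamped in its saddle a little farther out or in each time, so feel your way and do not force anything; leave the small things lying round it where they are, and let go of the crossbar once it is locked.

Things in the scene. Friction and masses are not known exactly. Their poses are not given: they have to be found in the camera images.
- crossbar: Loose bar, 184 mm long, 0.2 kg, 24 x 24 mm square, lying flat on the bench, nose roughly towards the stand: steel spigot with the buttons in front, aluminium tube behind. x axis along the bar to the nose, z up, y left. Origin on the underside at the station of the buttons, where it balances. Bare tube back to x = -80 mm; dark clamp block 32 mm wide, x = -108 to -80, its knurled screw to -124.
- buttons_mid (a point): Point on the crossbar's axis midway between its two buttons (12 mm above crossbar); axes as the crossbar's.
- nose_tip (a point): Centre of the crossbar's front end, 60 mm ahead of buttons_mid on the bar's axis: a square black plastic nose, 10 mm long, tapering from 24 to 16 mm wide.
- button_left (a joint): Steel spring button, 10 mm across, in the middle of the crossbar's left (+y) side. In m: 0 = out (6 mm proud of the bar), 0.006 = flush, stop at 0.0066. 1.2 N starts it, 3 N holds it flush. Its side is straight: the rim cannot cam it in. Jaws closing across the bar press both buttons; covering only their rear half is enough and lets the front half go under the rim.
- button_right (a joint): The same button on the crossbar's right (-y) side; same values.
- stand: Fixed gauge stand: grey base 150 x 100 mm, 22 mm high, pillar with a saddle clamp (knurled screw on top, 110 mm high) that holds a level bare steel receiver, a square tube 33 mm outside, 26 mm inside, 128 mm long, open at the end that faces the crossbar. Origin: on the bench under the pillar's middle; the base reaches from x = -105 to +45 mm. x axis: the way the crossbar goes in; z up.
- bronze_bush: Bystander: small flanged bronze bush, 33 mm across, 23 mm high, standing between crossbar and stand on the robot's side.
- tape_roll: Bystander: roll of masking tape lying flat, 66 mm across, 18 mm high, beyond the gap between crossbar and stand.
- hex_nut: Bystander: loose hex nut, 21 mm, 10 mm high, beside the tape roll.
- receiver_axis (a point): Point on the receiver's axis, 72 mm above stand; axes as the stand's. The receiver's plain square rim lies 70 to 102 mm behind it (x = -0.102 to -0.070), wherever it was clamped; 42 mm inside the rim, a 12 mm round hole in each 3.5 mm side wall. Oiled fit, 1 mm play on each side of the bar. The buttons drag with 1 to 5 N; once in the holes the bar goes neither on nor back beyond 1 mm.

How it is judged:
By the outcome, as a careful person would: the job done as asked, in the order asked, and still so for the second after the job is handed in, with the robot touching nothing.
It also fails if it takes over 64 s, if anything falls off the work surface, if the arm or the gripper's body presses on something with over 40 N, if the wrist force passes 120 N, or if a joint passes its speed limit or range.

### The arm

A 6-joint arm with a two-finger parallel gripper is mounted at the origin on a cart in front of the work surface, level with it; the furniture and walls round the work are solid. World frame = base frame: x ahead of the robot, y to its left, z up, the work surface at z = 0. Lengths are in mm, angles in rad, forces in N, time in s.
With the tool pointing down it reaches from about 275 to 750 mm from the base axis. Payload 10.2 kg.
Tool frame: the origin (TCP) lies on the front face of the gripper's body, between the roots of the fingers; the fingertips stand 73 mm ahead of it and the grasp point (between the pads) lies 54 mm ahead of it; z points along the fingers, y is the line along which they close (so a half turn about z gives the same grasp; the last joint's range is limited). The gripper opens to 85 mm and grips with 20 to 120 N. Pads are 22 mm wide; open, the fingers measure 114 mm over their backs; the gripper's body (76 mm by 85 mm) begins 54 mm behind the grasp point. The pads swing forward as they close: fully open they stand 13 mm farther back than shut.
Start: joints at [-1.325, 0.313, 1.498, -0, 1.331, -0.223], TCP at [237.192, -468.371, 303.894] pointing down, gripper open.
Joint ranges: [-2.94, 2.94], [-0.97, 2.17], [0.19, 2.56], [-1.23, 4.37], [0.02, 3.11], [-2.88, 2.88]. Speed limits (rad/s): [2.39, 2.39, 3.01, 3.14, 3.14, 3.14].

### API

Orientations are given as a unit quaternion [w, x, y, z].
In Python, from rig import * gives the robot as it stands.
- The arm moves only by the tool step_arm, never from a script. Its argument "plan" is a list of rows, each an object with "offset": the shift along the tool's x, y, z in cm, a list of three; "rot": the turn, a rotation vector about the tool's x, y, z in degrees, a list of three; "gripper": the finger opening in cm, from 0 to 8.54. In form: [{"offset": [x, y, z], "rot": [wx, wy, wz], "gripper": gripper}, ...]. A call has 1 to 12 rows; each row is the pose to reach, as a shift and turn from the pose commanded when the call began, along the tool's axes at that moment; what a row does not reach only later rows make up. A row lasts 1/10 s, in which the tool goes at most 50 mm and 8.59 degrees, less where a joint would pass 70% of its speed; a pose out of reach is approached as far as the arm can. A call with a gripper value outside its range is refused whole. The fingers move at their own pace and stop on an object; "squeeze" is the grip in N (left out, the last holds). Time passes only in rows, so rows that repeat a pose let the fingers close. It gives the time, the measured TCP pose, the force, the opening and the grip force at its end, in the units of the state.
- sense(): the state, without advancing time (a new reading comes with each control period).
- capture(name): name is "side" or "top" or "wrist"; returns a dict with "color" (400x640x3 uint8, red, green, blue), "depth" (400x640 float32, mm along the optical axis (not along the pixel's ray), 0 where there is no reading), "vertical_fov" (degrees; the focal length in pixels is half the picture's height over the tangent of half this angle, whatever the lens; pixels are square), "cx", "cy" (the principal point, pixels), "k1" (the pictures are not rectified: a ray, as slopes to the right and down, at radius r is drawn at 1 + k1 r^2 times it, then the intrinsics apply), "rvec" (rotation vector, rad) and "tvec" (3), from world to camera coordinates, as OpenCV has them; the wrist camera has in their place "mount" (4x4, takes a point from camera to tool coordinates, whose origin is the TCP and whose axes are the flange's). Camera axes: x right, y down, z forward; pixel columns grow to the right and rows downward; lengths in mm; the calibration is good to about 2 mm. A picture is of the moment at which its call begins: read the wrist's pose just before it.
- finish_job(): hands the job in; it is judged then, once.
The state is a dict: "time_s": time; "joints": joint angles; "dq": joint speeds; "tau": joint torques, N m; "eef_pos": TCP position; "ee_rot": TCP orientation; "force": force on the tool from outside, world axes, zero at the start; "wrist_torque": the same for the moment, N m; "grip_width": opening from 0.0 (shut) to 1.0 (fully open); "grip_force": force on a finger pad.
Only numpy, scipy, OpenCV 4.12 (cv2) and the standard library are available. Lean on these libraries where they do the work, as an engineer would, in place of code of your own. Each camera call takes 0.05 s, during which the arm holds its last target. There are 200 camera calls.

## Working session

There is one attempt and no reset: what is moved stays moved. The work goes in short steps, Python scripts to look and compute and a tool call to move; the robot and the scene stay as the last step left them, time stands still between calls to the robot, and variables do not carry over. Pictures are saved under pics/ and viewed, at most 10 in all, crops included, and the job is handed in when it is done.

Besides the shell and the picture viewer there is one more tool, called after ">>>" as name(argument=value, ...) on one line, values as JSON. step_arm: Moves the arm, as the interface text tells. Its arguments: {"type":"object","properties":{"plan":{"type":"array"},"squeeze":{"type":"number"}},"required":["plan"]}

```bash
mkdir -p pics
cat > h.py <<'E'
from rig import *
import numpy as np, cv2
from scipy.spatial.transform import Rotation as R
def save(n,c,crop=None,s=1):
    im=c["color"][:,:,::-1]
    if crop: im=im[crop[1]:crop[3],crop[0]:crop[2]]
    cv2.imwrite("pics/"+n,cv2.resize(im,None,fx=s,fy=s,interpolation=cv2.INTER_CUBIC))
def cam(c,st=None):
    "camera->world rotation, origin"
    if "mount" in c:
        q=st["ee_rot"];Rt=R.from_quat([q[1],q[2],q[3],q[0]]).as_matrix()
        M=np.array(c["mount"]);return Rt@M[:3,:3],Rt@M[:3,3]+np.array(st["eef_pos"])
    Rc=cv2.Rodrigues(np.array(c["rvec"],float))[0];return Rc.T,-Rc.T@np.array(c["tvec"],float).ravel()
def slopes(c,uv):
    f=200/np.tan(np.radians(c["vertical_fov"])/2)
    d=(np.atleast_2d(uv)-[c["cx"],c["cy"]])/f; s=d.copy()
    for _ in range(20): s=d/(1+c["k1"]*(s**2).sum(1,keepdims=True))
    return s
def onplane(c,uv,z,st=None):
    Rw,o=cam(c,st);s=slopes(c,uv);d=np.c_[s,np.ones(len(s))]@Rw.T
    return o+d*((z-o[2])/d[:,2])[:,None]
def pts(c,uv,st=None):
    Rw,o=cam(c,st);uv=np.atleast_2d(uv);s=slopes(c,uv);Z=c["depth"][uv[:,1].astype(int),uv[:,0].astype(int)]
    return o+(np.c_[s,np.ones(len(s))]*Z[:,None])@Rw.T
def cloud(c,st=None):
    v,u=np.mgrid[0:400,0:640];return pts(c,np.c_[u.ravel(),v.ravel()],st).reshape(400,640,3)
E
python3 - <<'E'
from h import *
print(sense())
a=capture("top");b=capture("side")
im=np.vstack([a["color"],b["color"]])
save("top.png",a);save("side.png",b)
for c in(a,b):print({k:v for k,v in c.items() if k not in("color","depth")},cam(c)[1])
E
```

```text
{'time_s': 0.0, 'joints': array([-1.32541382e+00,  3.13440740e-01,  1.49842044e+00,  7.26161887e-06,
        1.33099349e+00, -2.23425748e-01]), 'dq': array([ 0.00033305, -0.00056446,  0.00079859, -0.00060452, -0.00059866,
        0.00074506]), 'tau': array([-3.48226768e-04, -4.12268865e+01, -2.59741598e+01, -1.73111512e-04,
        4.21758508e-03,  4.90697616e-06]), 'eef_pos': array([ 237.14579089, -468.20852656,  303.34601744]), 'ee_rot': array([-6.31009633e-04,  9.72652921e-01,  2.32262562e-01, -3.40116020e-06]), 'force': array([-0.07841692, -0.12813852, -0.1329331 ]), 'wrist_torque': array([ 0.01958913,  0.00592576, -0.00195416]), 'grip_force': 0.0, 'grip_width': 0.9990926257023639}
{'vertical_fov': 57.095211403705946, 'cx': 321.6170946240635, 'cy': 200.14972670855667, 'k1': -0.03433429083648733, 'rvec': array([ 2.13363692, -2.14646739,  0.1252294 ]), 'tvec': array([-24.90824944, 567.18053381, 858.1426163 ])} [443.57978736 -46.84892245 927.23518023]
{'vertical_fov': 49.35150268951934, 'cx': 326.20677148428297, 'cy': 205.04534904285828, 'k1': 0.038619624474054405, 'rvec': array([ 2.35845051, -0.08761616,  0.01832661]), 'tvec': array([-561.18354354,   57.91506601, 1044.79296945])} [ 521.98082487 -732.49713918  775.14994226]
```

View pics/top.png

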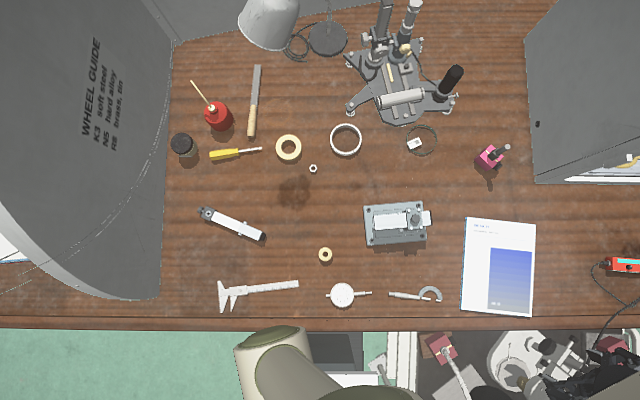

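View pics/side.png

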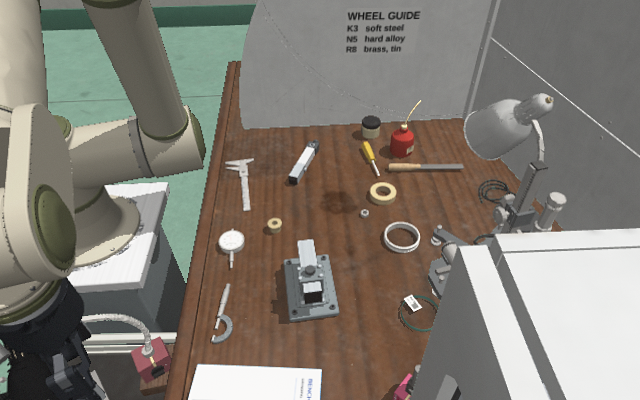

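The top view shows the crossbar from its block at (203,212) to the nose at (264,238). The receiver runs from (373,222) to (430,218), with the bush at (325,255) and the tape at (288,147). Up in the image is +x and right is -y. Next I'll measure both parts.

```bash
cat > m.py <<'E'
from h import *
a=capture("top");P=cloud(a)
def reg(u0,v0,u1,v1,z0,z1):
    m=np.zeros((400,640),np.uint8);s=P[v0:v1,u0:u1,2];m[v0:v1,u0:u1]=((s>z0)&(s<z1))*255;return m
print("bench z",np.median(P[180:200,320:350,2]))
for n,b in dict(bar=(190,195,275,250,12,45),recv=(362,195,440,250,78,98),base=(355,195,440,255,12,40),bush=(312,243,338,267,12,35),screw=(362,195,440,250,100,125)).items():
    m=reg(*b);cs=cv2.findContours(m,0,cv2.CHAIN_APPROX_NONE)[0];k=max(cs,key=cv2.contourArea)
    z=np.median(P[...,2][m>0]);w=onplane(a,k[:,0].astype(float),z)
    r=cv2.minAreaRect(w[:,:2].astype(np.float32));print(n,"z",z,r,cv2.boxPoints(r).round(1).tolist())
save("topc.png",a,(190,190,450,270),3)
E
python3 m.py
```

```text
bench z 0.8678042020162025
bar z 24.424033993174703 ((512.0208129882812, 197.985595703125), (182.0132293701172, 35.001731872558594), 67.258544921875) [[460.70001220703125, 120.80000305175781], [493.0, 107.30000305175781], [563.2999877929688, 275.20001220703125], [531.0999755859375, 288.70001220703125]]
recv z 89.93753334826272 ((512.6275024414062, -213.43594360351562), (46.77525329589844, 132.3630828857422), 4.769924640655518) [[483.79998779296875, -149.39999389648438], [494.79998779296875, -281.29998779296875], [541.4000244140625, -277.3999938964844], [530.4000244140625, -145.5]]
base z 17.553054417524777 ((511.8293151855469, -207.56301879882812), (99.58077239990234, 149.7421417236328), 4.557148456573486) [[456.20001220703125, -136.89999389648438], [468.1000061035156, -286.20001220703125], [567.4000244140625, -278.20001220703125], [555.5, -129.0]]
bush z 23.544029189255355 ((436.79095458984375, -34.41143035888672), (31.662002563476562, 28.949871063232422), 89.72908782958984) [[422.20001220703125, -50.20000076293945], [451.20001220703125, -50.29999923706055], [451.29998779296875, -18.600000381469727], [422.3999938964844, -18.5]]
screw z 108.82809114887954 ((514.5262451171875, -237.52548217773438), (18.0054874420166, 15.62319564819336), 89.5798568725586) [[506.6000061035156, -246.5], [522.2999877929688, -246.60000610351562], [522.4000244140625, -228.60000610351562], [506.79998779296875, -228.5]]
```

View pics/topc.png

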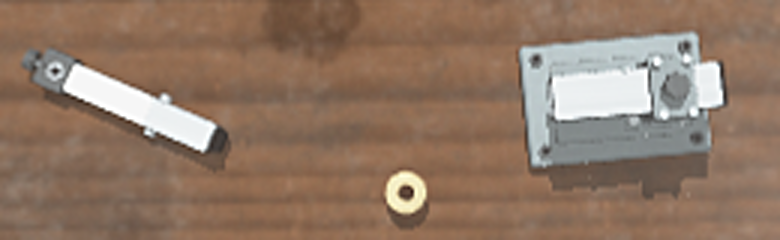

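Base and screw measurements agree: the stand origin is about (514.3,-237.5) and it points at -85.4°. The rim is near stand x = -90. The bar heading is about -112.7° with buttons_mid near (500,169). I'll move above it and look from close by.

```bash
cat >> h.py <<'E'
def goal(pos,heading,st=None):
    "offset cm, rotvec deg in tool frame to reach TCP pos, tool x at heading (deg), pointing straight down"
    st=st or sense();q=st["ee_rot"];Rt=R.from_quat([q[1],q[2],q[3],q[0]])
    T=R.from_euler("z",heading,degrees=True)*R.from_euler("x",180,degrees=True)
    print("goal offset",(Rt.inv().apply(np.array(pos)-st["eef_pos"])/10).round(2),"rot",np.degrees((Rt.inv()*T).as_rotvec()).round(2))
E
python3 -c "
from h import *
goal((504,180,260),67.3);print(capture('wrist')['mount'])"
```

```text
goal offset [ 53.09 -45.77   4.4 ] rot [-5.000e-02 -3.000e-02 -4.044e+01]
[[ 2.93295122e-04 -9.59941263e-01 -2.80201153e-01  7.12675416e+01]
 [ 9.99999745e-01  9.92163330e-05  7.06825055e-04  6.53754980e-01]
 [-6.50710005e-04 -2.80201289e-01  9.59941047e-01 -7.04264801e+01]
 [ 0.00000000e+00  0.00000000e+00  0.00000000e+00  1.00000000e+00]]
```

>>> step_arm(plan=[{"offset": [53.1,-45.8,4.4],"rot": [0,0,-40.4],"gripper": 8.5},{"offset": [53.1,-45.8,4.4],"rot": [0,0,-40.4],"gripper": 8.5},{"offset": [53.1,-45.8,4.4],"rot": [0,0,-40.4],"gripper": 8.5},{"offset": [53.1,-45.8,4.4],"rot": [0,0,-40.4],"gripper": 8.5},{"offset": [53.1,-45.8,4.4],"rot": [0,0,-40.4],"gripper": 8.5},{"offset": [53.1,-45.8,4.4],"rot": [0,0,-40.4],"gripper": 8.5},{"offset": [53.1,-45.8,4.4],"rot": [0,0,-40.4],"gripper": 8.5},{"offset": [53.1,-45.8,4.4],"rot": [0,0,-40.4],"gripper": 8.5},{"offset": [53.1,-45.8,4.4],"rot": [0,0,-40.4],"gripper": 8.5},{"offset": [53.1,-45.8,4.4],"rot": [0,0,-40.4],"gripper": 8.5},{"offset": [53.1,-45.8,4.4],"rot": [0,0,-40.4],"gripper": 8.5},{"offset": [53.1,-45.8,4.4],"rot": [0,0,-40.4],"gripper": 8.5}])

```text
time_s: 1.4
eef_pos: [465.3, 87.6, 266.2]
ee_rot: [0.0, 0.833, 0.554, 0.0]
force: [1.1, -1.6, 1.5]
grip_width: 0.997
grip_force: 0.0
```

>>> step_arm(plan=[{"offset": [9.5,0,0.5],"rot": [0,0,0],"gripper": 8.5},{"offset": [9.5,0,0.5],"rot": [0,0,0],"gripper": 8.5},{"offset": [9.5,0,0.5],"rot": [0,0,0],"gripper": 8.5},{"offset": [9.5,0,0.5],"rot": [0,0,0],"gripper": 8.5},{"offset": [9.5,0,0.5],"rot": [0,0,0],"gripper": 8.5},{"offset": [9.5,0,0.5],"rot": [0,0,0],"gripper": 8.5}])

```text
time_s: 2.0
eef_pos: [501.6, 172.0, 261.6]
ee_rot: [0.0, 0.833, 0.553, 0.0]
force: [-0.6, -0.1, -0.9]
grip_width: 0.994
grip_force: 0.0
```

Run:
```python
from h import *
st=sense();c=capture("wrist");print(st["eef_pos"],st["ee_rot"],st["time_s"])
save("w1.png",c)
P=cloud(c,st);m=((P[...,2]>15)&(P[...,2]<45)&(c["depth"]>0)).astype(np.uint8)
m[:,:]*=((abs(P[...,0]-510)<70)&(abs(P[...,1]-190)<110)).astype(np.uint8)
k=max(cv2.findContours(m,0,cv2.CHAIN_APPROX_NONE)[0],key=cv2.contourArea)
w=onplane(c,k[:,0].astype(float),24,st);r=cv2.minAreaRect(w[:,:2].astype(np.float32));print(r,cv2.boxPoints(r).tolist())
q=P[m>0];q=q[(q[:,2]>20)];print("z",np.median(q[:,2]))
```

```text
[501.63763833 172.00572426 261.59453768] [8.51099234e-05 8.33067408e-01 5.53171475e-01 8.03375015e-05] 2.0
((512.639892578125, 194.67742919921875), (168.05233764648438, 34.71658706665039), 67.15983581542969) [[464.0268859863281, 123.97747039794922], [496.0213928222656, 110.50182342529297], [561.2529296875, 265.37738037109375], [529.2584228515625, 278.85302734375]]
z 24.372186133324846
```

View pics/w1.png

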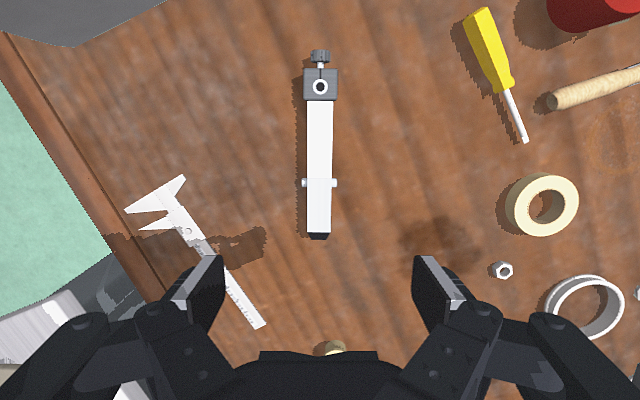

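The wrist view shows the bar clearly: buttons at (304,183) and (336,183), nose end at (318,238), block front edge near y=100. I'll locate the buttons and the axis precisely.

Run:
```python
from h import *
st=sense();c=capture("wrist")
g=cv2.cvtColor(c["color"],cv2.COLOR_RGB2GRAY)
# edges of white tube per row -> top-face axis
L=[]
for v in list(range(110,172,4))+list(range(196,228,4)):
    x=np.where(g[v,290:350]>180)[0]+290;L.append((x.min(),x.max(),v))
L=np.array(L,float);print(L[::5])
mid=np.c_[(L[:,0]+L[:,1])/2+.0,L[:,2]];w=onplane(c,mid,24,st)[:,:2]
vx,vy,x0,y0=cv2.fitLine(w.astype(np.float32),cv2.DIST_HUBER,0,.01,.01).ravel()
if vy>0:vx,vy=-vx,-vy
print("axis",np.degrees(np.arctan2(vy,vx)),x0,y0)
print("width",np.linalg.norm(onplane(c,L[:,[0,2]],24,st)-onplane(c,L[:,[1,2]]+[1,0],24,st),axis=1).mean())
b=onplane(c,[(304,183),(337,183)],12,st);print("buttons",b,b.mean(0))
n=onplane(c,[(318,233.)],24,st)[0];print("nose top start",n)
d=np.array([vx,vy]);o=np.array([x0,y0]);
B=o+d*((b.mean(0)[:2]-o)@d);print("B on axis",B,"nose s",(n[:2]-B)@d,"block s",(onplane(c,[(320,100.)],24,st)[0][:2]-B)@d)
sub=c["color"][170:196,290:352,::-1];cv2.imwrite("pics/w1c.png",cv2.resize(sub,None,fx=10,fy=10,interpolation=cv2.INTER_NEAREST))
```

```text
[[307. 332. 110.]
 [307. 332. 130.]
 [307. 331. 150.]
 [307. 331. 170.]
 [307. 330. 212.]]
axis -113.36333 512.40295 192.66888
width 24.378429087333966
buttons [[488.54910128 175.67121954  12.        ]
 [519.85369744 162.49353726  12.        ]] [504.20139936 169.0823784   12.        ]
nose top start [482.28646316 123.65815441  24.        ]
B on axis [502.52660551 169.80585383] nose s 50.39042567188717 block s -81.05731017455413
```

View pics/w1c.png

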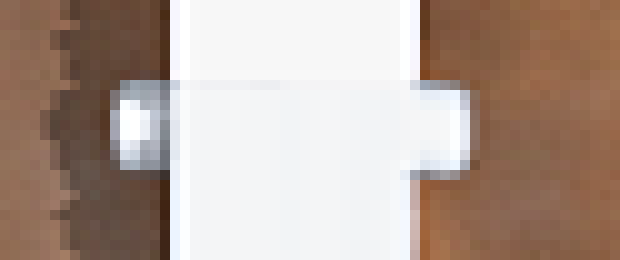

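```bash
python3 -c "
from h import *
print(sense()['eef_pos']);goal((507,180.4,130),66.8);goal((507,180.4,75),66.8)"
```

```text
[501.69264528 172.19979039 261.59124619]
goal offset [ 0.96  0.17 13.16] rot [ 0.02 -0.01  0.38]
goal offset [ 0.96  0.17 18.66] rot [ 0.02 -0.01  0.38]
```

>>> step_arm(plan=[{"offset": [0.96,0.17,5],"rot": [0,0,0.4],"gripper": 6.5},{"offset": [0.96,0.17,9],"rot": [0,0,0.4],"gripper": 6.5},{"offset": [0.96,0.17,13],"rot": [0,0,0.4],"gripper": 6.5},{"offset": [0.96,0.17,15],"rot": [0,0,0.4],"gripper": 6.5},{"offset": [0.96,0.17,16],"rot": [0,0,0.4],"gripper": 6.5},{"offset": [0.96,0.17,16],"rot": [0,0,0.4],"gripper": 6.5},{"offset": [0.96,0.17,16],"rot": [0,0,0.4],"gripper": 6.5}])

```text
time_s: 2.8
eef_pos: [507.6, 181.1, 102.5]
ee_rot: [0.0, 0.835, 0.551, 0.001]
force: [0.2, 0.9, 0.7]
grip_width: 0.763
grip_force: 0.0
```

Run:
```python
from h import *
st=sense();c=capture("wrist");print(st["eef_pos"],st["ee_rot"],st["force"])
save("w2.png",c);goal((507,180.4,75),66.8)
```

```text
[507.6399452  181.1366353  102.53522535] [4.27234734e-04 8.34647996e-01 5.50782840e-01 8.96541353e-04] [0.23751622 0.85634066 0.73723446]
goal offset [-0.1  -0.04  2.77] rot [ 0.13 -0.07  0.05]
```

View pics/w2.png

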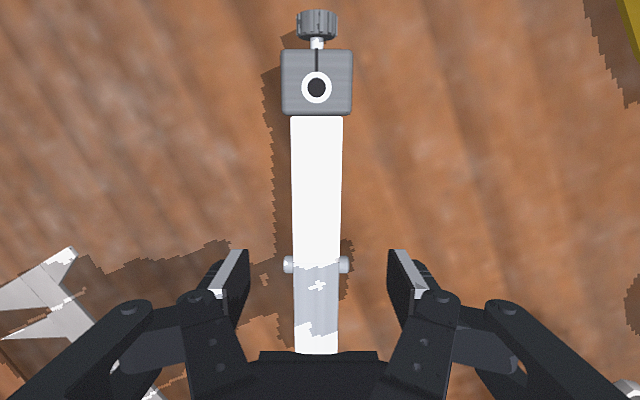

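The bar is centred between the pads, with buttons at (289,264) and (345,264). I'll express the buttons and pad edges in the tool frame.

Run:
```python
from h import *
st=sense();c=capture("wrist");M=np.array(c["mount"])
q=st["ee_rot"];Rt=R.from_quat([q[1],q[2],q[3],q[0]])
tool=lambda w:Rt.inv().apply(w-st["eef_pos"]).round(1)
g=cv2.cvtColor(c["color"],cv2.COLOR_RGB2GRAY)
print("buttons",tool(onplane(c,[(289,264),(345,264)],12,st)))
print("bar axis",tool(onplane(c,[(316.,118),(318,240)],24,st)))
P=cloud(c,st);T=Rt.inv().apply(P.reshape(-1,3)-st["eef_pos"]).reshape(400,640,3)
# finger tips: points with tool z 45..80, |x|<20 & world z>20, |y|>25
for s in(-1,1):
    m=(T[...,2]>50)&(T[...,2]<85)&(abs(T[...,0])<25)&(s*T[...,1]>22)&(s*T[...,1]<60)&(P[...,2]>22)
    t=T[m];print(s,len(t),np.percentile(t,[1,50,99],axis=0).round(1).tolist())
    u=[(247,250),(246,254),(238,268),(230,285),(224,294)] if s<0 else [(389,250),(391,254),(400,268),(412,285),(420,294)]
    for p in u: print(p,T[p[1],p[0]].round(1))
```

```text
buttons [[-12.1 -15.6  90.7]
 [-12.1  15.8  90.8]]
bar axis [[67.2 -0.3 78.8]
 [ 7.5  0.6 78.8]]
-1 630 [[-11.0, -44.9, 50.2], [6.3, -32.3, 56.2], [11.0, -31.6, 65.6]]
(247, 250) [  8.4 -32.3  64.8]
(246, 254) [  7.5 -32.3  62.6]
(238, 268) [  8.5 -32.2  47.2]
(230, 285) [  9.4 -31.5  32.5]
(224, 294) [  8.4 -32.6  28.1]
1 648 [[-11.1, 32.6, 50.1], [6.3, 33.0, 55.8], [11.0, 46.0, 65.3]]
(389, 250) [ 9.5 32.9 62.3]
(391, 254) [ 9.5 32.9 58.2]
(400, 268) [10.6 33.1 43.1]
(412, 285) [10.5 34.3 30.6]
(420, 294) [ 8.5 36.5 28. ]
```

>>> step_arm(plan=[{"offset": [-0.1,0,1.5],"rot": [0,0,0],"gripper": 6.5},{"offset": [-0.1,0,2.75],"rot": [0,0,0],"gripper": 6.5},{"offset": [-0.1,0,2.75],"rot": [0,0,0],"gripper": 6.5},{"offset": [-0.1,0,2.75],"rot": [0,0,0],"gripper": 4.5},{"offset": [-0.1,0,2.75],"rot": [0,0,0],"gripper": 3},{"offset": [-0.1,0,2.75],"rot": [0,0,0],"gripper": 2},{"offset": [-0.1,0,2.75],"rot": [0,0,0],"gripper": 2},{"offset": [-0.1,0,2.75],"rot": [0,0,0],"gripper": 2},{"offset": [-0.1,0,2.75],"rot": [0,0,0],"gripper": 2},{"offset": [-0.1,0,2.75],"rot": [0,0,0],"gripper": 2}], squeeze=40)

```text
time_s: 3.9
eef_pos: [507.0, 180.4, 74.6]
ee_rot: [0.0, 0.835, 0.551, 0.001]
force: [-0.9, -0.2, 6.2]
grip_width: 0.267
grip_force: 41.0
```

```bash
python3 -c "
from h import *
print(sense())"
```

```text
{'time_s': 3.9, 'joints': array([1.23987610e-01, 6.32175171e-01, 1.68335462e+00, 7.78867270e-05,
       8.24645085e-01, 5.27760786e-01]), 'dq': array([ 2.41651048e-05, -1.80548914e-03, -1.03221978e-04,  8.98122684e-04,
       -1.56311653e-03, -5.11057713e-04]), 'tau': array([-1.89073370e-01, -4.45724380e+01, -1.71437788e+01, -5.43674268e-02,
       -2.23739021e-01,  4.80989052e-03]), 'eef_pos': array([507.02371034, 180.39901695,  74.58879284]), 'ee_rot': array([2.88759659e-04, 8.34547412e-01, 5.50935671e-01, 6.48040555e-04]), 'force': array([-0.89519832, -0.15935412,  6.22243065]), 'wrist_torque': array([0.05641802, 0.14192744, 0.0330762 ]), 'grip_force': 40.95263130962849, 'grip_width': 0.2667389113546776}
```

Gripped with both buttons flush: the opening is about 23 mm at 41 N. Next I'll lift and carry it to the pre-insert pose.

>>> step_arm(plan=[{"offset": [0,0,-3],"rot": [0,0,0],"gripper": 2},{"offset": [0,0,-7],"rot": [0,0,0],"gripper": 2},{"offset": [0,0,-9],"rot": [0,0,0],"gripper": 2},{"offset": [0,0,-9],"rot": [0,0,0],"gripper": 2},{"offset": [0,0,-9],"rot": [0,0,0],"gripper": 2}])

```text
time_s: 4.4
eef_pos: [506.1, 180.2, 162.8]
ee_rot: [-0.0, 0.835, 0.551, -0.001]
force: [-0.3, 1.0, -2.5]
grip_width: 0.273
grip_force: 40.2
```

```bash
python3 -c "
from h import *
s=sense();print(s['eef_pos'],s['force'],s['wrist_torque'],s['grip_width']);goal((499,-45,165),94.6)"
```

```text
[506.1498494  180.22600967 162.8220924 ] [-0.25893177  0.96671276 -2.45965882] [ 0.03410836 -0.03520641  0.05691101] 0.2734318535489215
goal offset [-20.99   8.19  -0.21] rot [-7.000e-02  2.000e-02 -2.774e+01]
```

>>> step_arm(plan=[{"offset": [-2,0.8,0],"rot": [0,0,-3],"gripper": 2},{"offset": [-5,2,0],"rot": [0,0,-6.5],"gripper": 2},{"offset": [-8,3.1,0],"rot": [0,0,-10.5],"gripper": 2},{"offset": [-11,4.3,0],"rot": [0,0,-14.5],"gripper": 2},{"offset": [-14,5.5,-0.1],"rot": [0,0,-18.5],"gripper": 2},{"offset": [-17,6.6,-0.1],"rot": [0,0,-22.5],"gripper": 2},{"offset": [-19.5,7.6,-0.2],"rot": [0,0,-25.8],"gripper": 2},{"offset": [-21,8.2,-0.2],"rot": [0,0,-27.7],"gripper": 2},{"offset": [-21,8.2,-0.2],"rot": [0,0,-27.7],"gripper": 2},{"offset": [-21,8.2,-0.2],"rot": [0,0,-27.7],"gripper": 2},{"offset": [-21,8.2,-0.2],"rot": [0,0,-27.7],"gripper": 2}])

```text
time_s: 5.5
eef_pos: [499.2, -44.1, 165.0]
ee_rot: [-0.001, 0.678, 0.735, -0.0]
force: [0.2, 0.1, -1.5]
grip_width: 0.271
grip_force: 40.2
```

Run:
```python
from h import *
st=sense();print(st["eef_pos"],st["ee_rot"],st["force"],st["grip_width"])
w=capture("wrist");a=capture("top");b=capture("side")
im=[w["color"],cv2.resize(a["color"][170:290,280:460],(640,427)),cv2.resize(b["color"][170:330,220:400],(480,427))]
top=np.hstack([cv2.resize(im[0],(683,427))])
cv2.imwrite("pics/w3.png",np.vstack([cv2.resize(w["color"],(480,300)),np.hstack([cv2.resize(a["color"][180:280,290:450],(240,150)),cv2.resize(b["color"][190:330,230:370],(240,150))])])[:,:,::-1])
cv2.imwrite("pics/w3.png",np.hstack([cv2.resize(a["color"][180:270,310:450],(420,270),interpolation=2),cv2.resize(b["color"][190:325,240:400],(320,270),interpolation=2)])[:,:,::-1])
save("w3w.png",w)
```

```text
[499.19222485 -44.11814114 165.01501388] [-8.07115275e-04  6.78307986e-01  7.34777211e-01 -2.71918805e-04] [ 0.17891576  0.06180748 -1.47758239] 0.2714557858601357
```

View pics/w3.png

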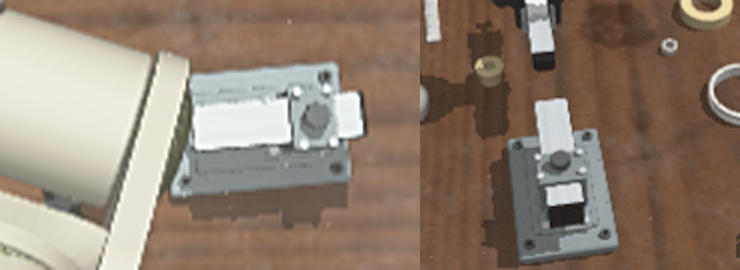

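View pics/w3w.png

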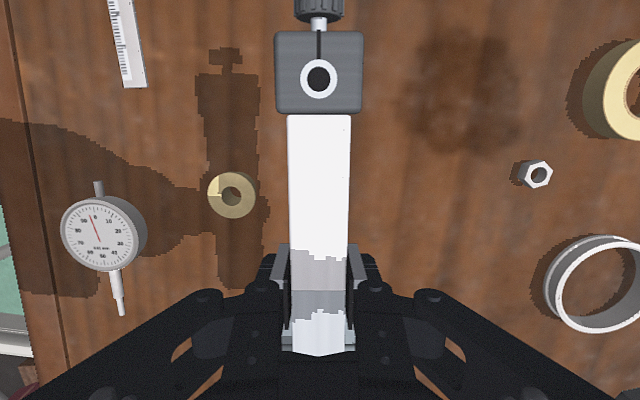

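The side camera looks nearly along the axis and shows both the nose (about (543,55) in the composite) and the receiver top. I'll use it to get their relative lateral offset and yaw.

```bash
cat > al.py <<'E'
from h import *
st=sense();b=capture("side");P=cloud(b)
zt=st["eef_pos"][2]-74.6+24
g=cv2.cvtColor(b["color"],cv2.COLOR_RGB2GRAY)
def line(m,z,name):
    L=[]
    for v in range(400):
        x=np.where(m[v])[0]
        if len(x)>6: L.append(((x.min()+x.max())/2,v,x.max()-x.min()+1))
    L=np.array(L);med=np.median(L[:,2]);L=L[abs(L[:,2]-med)<3]
    w=onplane(b,L[:,:2],z)[:,:2];e1=onplane(b,np.c_[L[:,0]-L[:,2]/2,L[:,1]],z);e2=onplane(b,np.c_[L[:,0]+L[:,2]/2,L[:,1]],z)
    vx,vy,x0,y0=cv2.fitLine(w.astype(np.float32),cv2.DIST_HUBER,0,.01,.01).ravel()
    print(name,len(L),"v",L[0,1],L[-1,1],"y range",w[:,1].max(),w[:,1].min(),"width",np.linalg.norm(e1-e2,axis=1).mean(),"slope dx/dy",vx/vy,"x at y=-100",x0+vx/vy*(-100-y0),"x at y=-145",x0+vx/vy*(-145-y0))
    return
Y=P[...,1];X=P[...,0];Z=P[...,2]
box=(abs(X-507)<30)
line(box&(Y<-135)&(Y>-215)&(Z>80)&(Z<97)&(g>150),88.5,"recv")
line(box&(Y<-40)&(Y>-125)&(abs(Z-zt)<8)&(g>120),zt,"bar")
q=st["ee_rot"];Rt=R.from_quat([q[1],q[2],q[3],q[0]]).as_matrix();print("tool x",Rt[:,0],"z",Rt[:,2],st["eef_pos"])
E
python3 al.py
```

```text
recv 25 v 241.0 265.0 y range -152.4853767673203 -214.10242495711577 width 33.36457581649838 slope dx/dy -0.07654348 x at y=-100 505.859 x at y=-145 509.30347
bar 21 v 195.0 215.0 y range -42.53720052724384 -103.33783887820721 width 23.64210132283588 slope dx/dy -0.071226835 x at y=-100 504.2963 x at y=-145 507.5015
tool x [-8.03147614e-02  9.96769525e-01  2.30476292e-04] z [-3.86239540e-04  2.00101958e-04 -9.99999905e-01] [499.43884193 -44.28883601 165.6075635 ]
```

```bash
python3 -c "
from h import *
goal((500.7,-44.3,134.8),94.5)"
```

```text
goal offset [0.   0.12 3.09] rot [-0.01 -0.01  0.1 ]
```

>>> step_arm(plan=[{"offset": [0,0.12,1],"rot": [0,0,0.1],"gripper": 2},{"offset": [0,0.12,2.2],"rot": [0,0,0.1],"gripper": 2},{"offset": [0,0.12,3.05],"rot": [0,0,0.1],"gripper": 2},{"offset": [0,0.12,3.05],"rot": [0,0,0.1],"gripper": 2},{"offset": [-0.8,0.12,3.05],"rot": [0,0,0.1],"gripper": 2},{"offset": [-1.6,0.12,3.05],"rot": [0,0,0.1],"gripper": 2},{"offset": [-2.4,0.12,3.05],"rot": [0,0,0.1],"gripper": 2},{"offset": [-2.4,0.12,3.05],"rot": [0,0,0.1],"gripper": 2},{"offset": [-2.4,0.12,3.05],"rot": [0,0,0.1],"gripper": 2},{"offset": [-2.4,0.12,3.05],"rot": [0,0,0.1],"gripper": 2}])

```text
time_s: 6.7
eef_pos: [502.6, -68.7, 135.4]
ee_rot: [-0.0, 0.679, 0.734, 0.0]
force: [-0.3, -0.1, -2.3]
grip_width: 0.272
grip_force: 40.1
```

```bash
sed -i 's/Y>-125/Y>-142/; s/Y<-135/Y<-146/' al.py; python3 al.py; python3 -c "
from h import *
print(sense()['force'],sense()['wrist_torque']);b=capture('side');save('s4.png',b,(260,185,360,270),7)"
```

```text
recv 25 v 241.0 265.0 y range -152.4853767673203 -214.02506615412528 width 33.36480767327012 slope dx/dy -0.07023029 x at y=-100 506.319 x at y=-145 509.47937
bar 29 v 205.0 233.0 y range -43.593841093362926 -127.11005308520828 width 23.165773655384566 slope dx/dy -0.065504014 x at y=-100 505.54575 x at y=-145 508.4934
tool x [-7.77820933e-02  9.96970381e-01  6.77856013e-05] z [ 1.39302939e-05  6.90784098e-05 -9.99999998e-01] [502.56380228 -68.74081429 135.37354472]
[ 0.63068885  0.6113868  -1.6469191 ] [0.0331633  0.02916038 0.00947518]
```

View pics/s4.png

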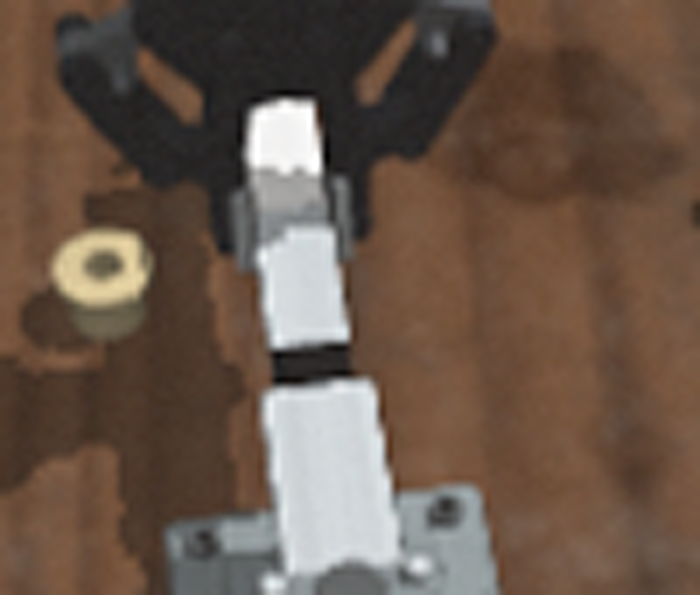

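>>> step_arm(plan=[{"offset": [0,0.06,0.07],"rot": [0,0,-0.2],"gripper": 2},{"offset": [-0.3,0.06,0.07],"rot": [0,0,-0.2],"gripper": 2},{"offset": [-0.6,0.06,0.07],"rot": [0,0,-0.2],"gripper": 2},{"offset": [-0.9,0.06,0.07],"rot": [0,0,-0.2],"gripper": 2},{"offset": [-1.2,0.06,0.07],"rot": [0,0,-0.2],"gripper": 2},{"offset": [-1.4,0.06,0.07],"rot": [0,0,-0.2],"gripper": 2},{"offset": [-1.6,0.06,0.07],"rot": [0,0,-0.2],"gripper": 2},{"offset": [-1.6,0.06,0.07],"rot": [0,0,-0.2],"gripper": 2}])

```text
time_s: 7.6
eef_pos: [504.5, -85.0, 134.6]
ee_rot: [0.0, 0.678, 0.735, 0.0]
force: [-0.9, -0.5, -1.8]
grip_width: 0.27
grip_force: 40.1
```

>>> step_arm(plan=[{"offset": [-0.3,0,0],"rot": [0,0,0],"gripper": 2},{"offset": [-0.6,0,0],"rot": [0,0,0],"gripper": 2},{"offset": [-0.8,0,0],"rot": [0,0,0],"gripper": 2},{"offset": [-1.0,0,0],"rot": [0,0,0],"gripper": 2},{"offset": [-1.2,0,0],"rot": [0,0,0],"gripper": 2},{"offset": [-1.2,0,0],"rot": [0,0,0],"gripper": 2}])

```text
time_s: 8.2
eef_pos: [505.4, -97.0, 134.6]
ee_rot: [0.0, 0.678, 0.735, 0.0]
force: [-0.5, -0.5, -2.1]
grip_width: 0.271
grip_force: 40.2
```

```bash
python3 -c "
from h import *
s=sense();print(s['eef_pos'],s['force'],s['wrist_torque'],s['grip_width'])"
```

```text
[505.44805759 -96.95583671 134.64117656] [-0.46547849 -0.45030927 -2.10296528] [ 0.05730472  0.04681968 -0.03699617] 0.27065657094627316
```

>>> step_arm(plan=[{"offset": [-0.4,0,0],"rot": [0,0,0],"gripper": 2},{"offset": [-0.8,0,0],"rot": [0,0,0],"gripper": 2},{"offset": [-1.2,0,0],"rot": [0,0,0],"gripper": 2},{"offset": [-1.6,0,0],"rot": [0,0,0],"gripper": 2},{"offset": [-2.0,0,0],"rot": [0,0,0],"gripper": 2},{"offset": [-2.3,0,0],"rot": [0,0,0],"gripper": 2},{"offset": [-2.3,0,0],"rot": [0,0,0],"gripper": 2}])

```text
time_s: 8.9
eef_pos: [507.3, -120.0, 134.6]
ee_rot: [0.0, 0.678, 0.735, -0.0]
force: [-0.9, -0.1, -3.2]
grip_width: 0.273
grip_force: 40.2
```

Run:
```python
from h import *
s=sense();print(s['eef_pos'],s['force'],s['wrist_torque'],s['grip_width'])
b=capture('side');save('s5.png',b,(270,190,350,270),7)
```

```text
[ 507.3069581  -120.03390872  134.59414028] [-0.86621128 -0.06403359 -3.19581071] [0.02245456 0.02409501 0.0442503 ] 0.2727614194918194
```

View pics/s5.png

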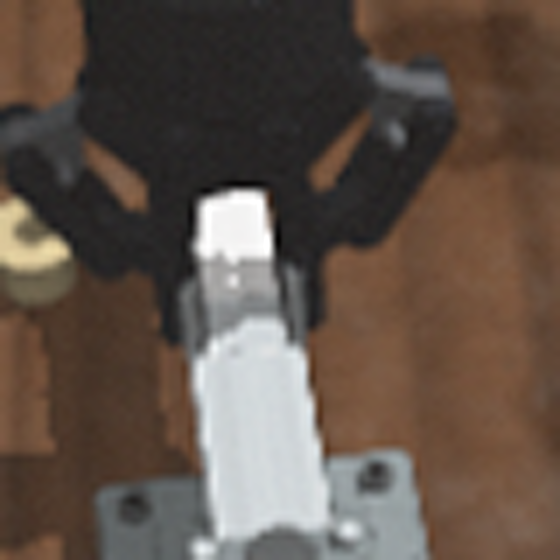

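The nose is inside with the bar centred, and the pads are roughly 17 mm short of the rim. I'll advance gently until they touch it.

>>> step_arm(plan=[{"offset": [-0.4,0,0],"rot": [0,0,0],"gripper": 2},{"offset": [-0.8,0,0],"rot": [0,0,0],"gripper": 2},{"offset": [-1.1,0,0],"rot": [0,0,0],"gripper": 2},{"offset": [-1.3,0,0],"rot": [0,0,0],"gripper": 2},{"offset": [-1.3,0,0],"rot": [0,0,0],"gripper": 2}])

```text
time_s: 9.45
eef_pos: [508.4, -132.9, 134.6]
ee_rot: [0.0, 0.678, 0.735, -0.0]
force: [0.1, 0.9, -2.3]
grip_width: 0.274
grip_force: 40.2
```

>>> step_arm(plan=[{"offset": [-0.1,0,0],"rot": [0,0,0],"gripper": 2},{"offset": [-0.2,0,0],"rot": [0,0,0],"gripper": 2},{"offset": [-0.2,0,0],"rot": [0,0,0],"gripper": 2}])

```text
time_s: 9.75
eef_pos: [508.5, -134.6, 134.6]
ee_rot: [0.0, 0.678, 0.735, -0.0]
force: [-0.1, -0.4, -2.1]
grip_width: 0.27
grip_force: 40.2
```

>>> step_arm(plan=[{"offset": [-0.1,0,0],"rot": [0,0,0],"gripper": 2},{"offset": [-0.2,0,0],"rot": [0,0,0],"gripper": 2},{"offset": [-0.2,0,0],"rot": [0,0,0],"gripper": 2}])

```text
time_s: 10.05
eef_pos: [508.7, -136.7, 134.6]
ee_rot: [0.0, 0.678, 0.735, 0.0]
force: [0.5, -0.2, -2.5]
grip_width: 0.271
grip_force: 40.2
```

>>> step_arm(plan=[{"offset": [-0.1,0,0],"rot": [0,0,0],"gripper": 2},{"offset": [-0.1,0,0],"rot": [0,0,0],"gripper": 2}])

```text
time_s: 10.25
eef_pos: [508.7, -137.3, 134.6]
ee_rot: [-0.0, 0.678, 0.735, 0.0]
force: [-0.1, 4.7, -1.8]
grip_width: 0.271
grip_force: 41.8
```

>>> step_arm(plan=[{"offset": [-0.1,0,0],"rot": [0,0,0],"gripper": 2},{"offset": [-0.1,0,0],"rot": [0,0,0],"gripper": 2}])

```text
time_s: 10.45
eef_pos: [508.7, -137.5, 134.6]
ee_rot: [-0.001, 0.678, 0.735, 0.001]
force: [-0.8, 8.8, 1.2]
grip_width: 0.272
grip_force: 45.0
```

Contact came at about 9 N with the pads on the rim at y≈-148, which matches the camera rim estimate. The front halves of the buttons should now be under the rim. I'll ease back to neutral, release and check.

>>> step_arm(plan=[{"offset": [0.1,0,0],"rot": [0,0,0],"gripper": 2},{"offset": [0.1,0,0],"rot": [0,0,0],"gripper": 2.6},{"offset": [0.1,0,0],"rot": [0,0,0],"gripper": 3.2},{"offset": [0.1,0,0],"rot": [0,0,0],"gripper": 4},{"offset": [0.1,0,0],"rot": [0,0,0],"gripper": 5},{"offset": [0.1,0,0],"rot": [0,0,0],"gripper": 5},{"offset": [0.1,0,0],"rot": [0,0,0],"gripper": 5}])

```text
time_s: 11.15
eef_pos: [508.8, -137.8, 134.8]
ee_rot: [0.0, 0.678, 0.735, -0.0]
force: [-0.4, -0.3, 0.4]
grip_width: 0.585
grip_force: 0.0
```

Run:
```python
from h import *
s=sense();print(s['eef_pos'],s['force'],s['wrist_torque'],s['grip_width'])
b=capture('side');save('s6.png',b,(280,190,345,250),7)
w=capture('wrist');cv2.imwrite("pics/w6.png",np.hstack([cv2.resize(w["color"],(480,300)),cv2.resize(b["color"][195:245,285:338],(318,300),interpolation=2)])[:,:,::-1])
```

```text
[ 508.82120873 -137.82672779  134.75163161] [-0.41392824 -0.29958808  0.42531458] [ 0.03690701  0.02015134 -0.02775812] 0.5845454734276188
```

View pics/w6.png

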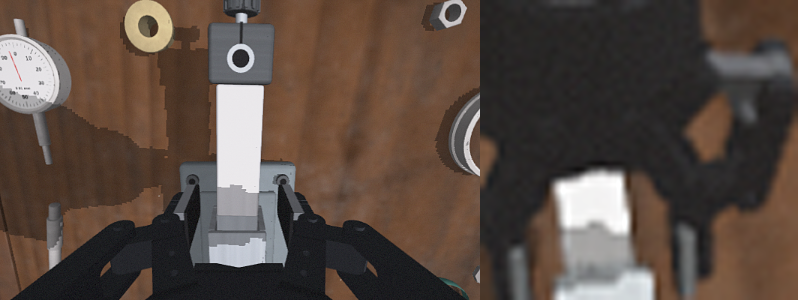

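The wrist view shows the bar entering the receiver with no button standing out at the rim (wrist about (240,232)). I've now viewed 11 pictures, one over the limit of 10, so I'll view no more and check by numbers. Next I'll regrip farther back.

>>> step_arm(plan=[{"offset": [1.5,0,0],"rot": [0,0,0],"gripper": 5},{"offset": [3.2,0,0],"rot": [0,0,0],"gripper": 5},{"offset": [4.8,0,0],"rot": [0,0,0],"gripper": 5},{"offset": [4.8,0,0],"rot": [0,0,0],"gripper": 5},{"offset": [4.8,0,0],"rot": [0,0,0],"gripper": 5}])

```text
time_s: 11.75
eef_pos: [504.9, -89.1, 134.8]
ee_rot: [0.0, 0.677, 0.736, 0.0]
force: [0.7, 0.4, -0.1]
grip_width: 0.584
grip_force: 0.0
```

Run:
```python
from h import *
st=sense();print(st['eef_pos'],st['force'])
c=capture("wrist");P=cloud(c,st)
d=np.array([.081,-.9967]);n=np.array([.9967,.081])
E=P[...,:2]-np.array([514.0,-237.5]);S=E@d;Lr=E@n
g=cv2.cvtColor(c["color"],cv2.COLOR_RGB2GRAY)
# bar top height along the bar, and lateral extent at several stations (points above z=62)
for s in range(-175,-80,5):
    m=(abs(S-s)<2)&(abs(Lr)<14)&(P[...,2]>76)
    k=(abs(S-s)<2)&(abs(Lr)<22)&(P[...,2]>64)
    if m.sum()>5: print(s,"z",np.median(P[...,2][m]).round(1),"lat",np.percentile(Lr[k],[1,99]).round(1))
w=c["color"];cv2.imwrite("pics/w7.png",w[:,:,::-1])
```

```text
[504.94668169 -89.07126523 134.76977008] [ 0.65880514  0.37603854 -0.13180726]
-175 z 82.5 lat [-12.1  19.3]
-170 z 82.3 lat [-15.6  21.5]
-165 z 145.6 lat [-21.8  21.8]
-160 z 144.5 lat [-21.7  16.9]
-155 z 82.7 lat [-22.  15.]
-150 z 82.7 lat [-22.   14.9]
-145 z 82.8 lat [-22.   14.7]
-140 z 82.9 lat [-22.   14.7]
-135 z 82.9 lat [-18.8  14.5]
-130 z 83.0 lat [-8.7 14.6]
-125 z 83.1 lat [-8.9 14.3]
-120 z 83.0 lat [-9.  14.4]
-115 z 83.2 lat [-9.1 14.2]
-110 z 83.1 lat [-8.2 13. ]
```

>>> step_arm(plan=[{"offset": [0,0,0.05],"rot": [0,0,0],"gripper": 3.5},{"offset": [0,0,0.05],"rot": [0,0,0],"gripper": 2},{"offset": [0,0,0.05],"rot": [0,0,0],"gripper": 2},{"offset": [0,0,0.05],"rot": [0,0,0],"gripper": 2},{"offset": [0,0,0.05],"rot": [0,0,0],"gripper": 2},{"offset": [0,0,0.05],"rot": [0,0,0],"gripper": 2},{"offset": [0,0,-0.03],"rot": [0,0.6,0],"gripper": 2},{"offset": [0,0,-0.03],"rot": [0,0.6,0],"gripper": 2}])

```text
time_s: 12.6
eef_pos: [504.8, -89.7, 134.9]
ee_rot: [-0.004, 0.678, 0.735, 0.004]
force: [-0.4, -0.8, -0.6]
grip_width: 0.27
grip_force: 41.5
```

```bash
python3 -c "
from h import *
s=sense();print(s['eef_pos'],s['force'],s['wrist_torque'],s['grip_width'])"
```

```text
[504.80368391 -89.68949263 134.89490074] [-0.37670491 -0.8042407  -0.62678439] [-0.14344046 -0.02290643  0.03442455] 0.27043529093109964
```

>>> step_arm(plan=[{"offset": [-0.3,0,0],"rot": [0,0,0],"gripper": 2},{"offset": [-0.6,0,-0.01],"rot": [0,0,0],"gripper": 2},{"offset": [-0.9,0,-0.01],"rot": [0,0,0],"gripper": 2},{"offset": [-1.0,0,-0.01],"rot": [0,0,0],"gripper": 2}])

```text
time_s: 13.0
eef_pos: [505.6, -100.0, 134.9]
ee_rot: [-0.004, 0.678, 0.735, 0.004]
force: [-0.2, 3.0, 0.8]
grip_width: 0.271
grip_force: 41.6
```

```bash
python3 -c "
from h import *
s=sense();print(s['eef_pos'],s['force'],s['wrist_torque'],s['grip_width'])"
```

```text
[505.64454836 -99.95502739 134.868893  ] [-0.21950008  2.97010216  0.76980205] [0.37526613 0.06276816 0.03942621] 0.2707778589555994
```

Moving with 3 N of drag, so the buttons are sliding under the wall.

>>> step_arm(plan=[{"offset": [-0.3,0,0],"rot": [0,0,0],"gripper": 2},{"offset": [-0.6,0,-0.01],"rot": [0,0,0],"gripper": 2},{"offset": [-0.9,0,-0.01],"rot": [0,0,0],"gripper": 2},{"offset": [-1.2,0,-0.01],"rot": [0,0,0],"gripper": 2},{"offset": [-1.5,0,-0.02],"rot": [0,0,0],"gripper": 2},{"offset": [-1.8,0,-0.02],"rot": [0,0,0],"gripper": 2},{"offset": [-2.1,0,-0.02],"rot": [0,0,0],"gripper": 2},{"offset": [-2.1,0,-0.02],"rot": [0,0,0],"gripper": 2}])

```text
time_s: 13.8
eef_pos: [507.4, -121.2, 134.9]
ee_rot: [-0.004, 0.678, 0.735, 0.003]
force: [-0.0, -0.6, -1.0]
grip_width: 0.268
grip_force: 41.5
```

>>> step_arm(plan=[{"offset": [-0.2,0,0],"rot": [0,0,0],"gripper": 2},{"offset": [-0.4,0,0],"rot": [0,0,0],"gripper": 2},{"offset": [-0.6,0,0],"rot": [0,0,0],"gripper": 2},{"offset": [-0.6,0,0],"rot": [0,0,0],"gripper": 2}])

```text
time_s: 14.2
eef_pos: [507.9, -126.9, 134.9]
ee_rot: [-0.004, 0.678, 0.735, 0.003]
force: [-0.6, -0.2, 0.5]
grip_width: 0.27
grip_force: 41.7
```

>>> step_arm(plan=[{"offset": [-0.1,0,0],"rot": [0,0,0],"gripper": 2},{"offset": [-0.2,0,0],"rot": [0,0,0],"gripper": 2},{"offset": [-0.3,0,0],"rot": [0,0,0],"gripper": 2},{"offset": [-0.3,0,0],"rot": [0,0,0],"gripper": 2}])

```text
time_s: 14.6
eef_pos: [508.2, -129.7, 134.9]
ee_rot: [-0.004, 0.678, 0.735, 0.004]
force: [-0.5, 1.4, 1.2]
grip_width: 0.271
grip_force: 41.8
```

>>> step_arm(plan=[{"offset": [-0.1,0,0],"rot": [0,0,0],"gripper": 2},{"offset": [-0.1,0,0],"rot": [0,0,0],"gripper": 2}])

```text
time_s: 14.8
eef_pos: [508.3, -130.8, 134.9]
ee_rot: [-0.004, 0.678, 0.735, 0.003]
force: [0.1, -0.1, 0.3]
grip_width: 0.268
grip_force: 41.8
```

>>> step_arm(plan=[{"offset": [-0.1,0,0],"rot": [0,0,0],"gripper": 2},{"offset": [-0.1,0,0],"rot": [0,0,0],"gripper": 2}])

```text
time_s: 15.0
eef_pos: [508.5, -132.1, 134.9]
ee_rot: [-0.003, 0.678, 0.735, 0.003]
force: [0.3, -2.1, 1.3]
grip_width: 0.272
grip_force: 41.6
```

>>> step_arm(plan=[{"offset": [-0.1,0,0],"rot": [0,0,0],"gripper": 2},{"offset": [-0.1,0,0],"rot": [0,0,0],"gripper": 2}])

```text
time_s: 15.2
eef_pos: [508.4, -132.8, 134.9]
ee_rot: [-0.004, 0.678, 0.735, 0.004]
force: [0.2, -0.7, 2.1]
grip_width: 0.27
grip_force: 41.9
```

>>> step_arm(plan=[{"offset": [-0.1,0,0],"rot": [0,0,0],"gripper": 2},{"offset": [-0.1,0,0],"rot": [0,0,0],"gripper": 2}])

```text
time_s: 15.4
eef_pos: [508.4, -133.6, 134.9]
ee_rot: [-0.004, 0.678, 0.735, 0.004]
force: [-0.4, 0.4, 2.4]
grip_width: 0.273
grip_force: 42.0
```

>>> step_arm(plan=[{"offset": [-0.1,0,0],"rot": [0,0,0],"gripper": 2},{"offset": [-0.1,0,0],"rot": [0,0,0],"gripper": 2}])

```text
time_s: 15.6
eef_pos: [508.5, -134.5, 134.8]
ee_rot: [-0.004, 0.678, 0.735, 0.004]
force: [0.3, 2.4, 4.5]
grip_width: 0.269
grip_force: 42.1
```

>>> step_arm(plan=[{"offset": [-0.1,0,0],"rot": [0,0,0],"gripper": 2},{"offset": [-0.1,0,0],"rot": [0,0,0],"gripper": 2}])

```text
time_s: 15.8
eef_pos: [508.5, -134.8, 134.8]
ee_rot: [-0.005, 0.678, 0.735, 0.004]
force: [-0.7, 6.7, 6.3]
grip_width: 0.273
grip_force: 42.4
```

It stalls with rising force. I'll pull back gently to confirm the lock.

>>> step_arm(plan=[{"offset": [0.1,0,0],"rot": [0,0,0],"gripper": 2},{"offset": [0.2,0,0],"rot": [0,0,0],"gripper": 2},{"offset": [0.2,0,0],"rot": [0,0,0],"gripper": 2}])

```text
time_s: 16.1
eef_pos: [508.5, -133.8, 134.8]
ee_rot: [-0.003, 0.678, 0.735, 0.003]
force: [0.4, -1.0, 3.5]
grip_width: 0.274
grip_force: 42.0
```

>>> step_arm(plan=[{"offset": [0.1,0,0],"rot": [0,0,0],"gripper": 2},{"offset": [0.1,0,0],"rot": [0,0,0],"gripper": 2}])

```text
time_s: 16.3
eef_pos: [508.4, -132.8, 134.8]
ee_rot: [-0.004, 0.678, 0.735, 0.004]
force: [0.5, -1.0, 3.3]
grip_width: 0.273
grip_force: 42.0
```

>>> step_arm(plan=[{"offset": [0.1,0,0],"rot": [0,0,0],"gripper": 2},{"offset": [0.1,0,0],"rot": [0,0,0],"gripper": 2}])

```text
time_s: 16.5
eef_pos: [508.4, -132.0, 134.9]
ee_rot: [-0.003, 0.678, 0.735, 0.003]
force: [-0.6, -5.0, 2.2]
grip_width: 0.277
grip_force: 41.8
```

>>> step_arm(plan=[{"offset": [0.1,0,0],"rot": [0,0,0],"gripper": 2},{"offset": [0.1,0,0],"rot": [0,0,0],"gripper": 2}])

```text
time_s: 16.7
eef_pos: [508.4, -131.7, 134.9]
ee_rot: [-0.003, 0.678, 0.735, 0.003]
force: [-1.5, -9.4, 0.3]
grip_width: 0.267
grip_force: 41.6
```

>>> step_arm(plan=[{"offset": [0.1,0,0],"rot": [0,0,0],"gripper": 2},{"offset": [0.1,0,0],"rot": [0,0,0],"gripper": 2}])

```text
time_s: 16.9
eef_pos: [508.4, -131.5, 134.9]
ee_rot: [-0.002, 0.678, 0.735, 0.002]
force: [0.2, -14.6, -1.9]
grip_width: 0.275
grip_force: 41.4
```

It is locked: play is about ±1 mm, and resistance builds to 7 N pushing on and 15 N pulling back. I'll centre it in the play, release and retreat.

>>> step_arm(plan=[{"offset": [-0.2,0,0],"rot": [0,0,0],"gripper": 2},{"offset": [-0.37,0,0],"rot": [0,0,0],"gripper": 2},{"offset": [-0.37,0,0],"rot": [0,0,0],"gripper": 2},{"offset": [-0.37,0,0],"rot": [0,0,0],"gripper": 2}])

```text
time_s: 17.3
eef_pos: [508.4, -133.1, 134.8]
ee_rot: [-0.004, 0.678, 0.735, 0.004]
force: [-0.2, -1.0, 5.3]
grip_width: 0.271
grip_force: 42.2
```

>>> step_arm(plan=[{"offset": [-0.37,0,0],"rot": [0,0,0],"gripper": 2.6},{"offset": [0,0,0],"rot": [0,0,0],"gripper": 3.5},{"offset": [0,0,0],"rot": [0,0,0],"gripper": 5},{"offset": [0,0,0],"rot": [0,0,0],"gripper": 6},{"offset": [0,0,0],"rot": [0,0,0],"gripper": 6}])

```text
time_s: 17.8
eef_pos: [508.4, -133.2, 134.7]
ee_rot: [-0.004, 0.678, 0.735, 0.004]
force: [-0.2, 0.2, 0.5]
grip_width: 0.701
grip_force: 0.0
```

>>> step_arm(plan=[{"offset": [0,0,-3],"rot": [0,0,0],"gripper": 6},{"offset": [0,0,-7],"rot": [0,0,0],"gripper": 6},{"offset": [0,0,-10],"rot": [0,0,0],"gripper": 6},{"offset": [-3.5,0,-10],"rot": [0,0,0],"gripper": 6},{"offset": [-7,0,-10],"rot": [0,0,0],"gripper": 6},{"offset": [-8,0,-10],"rot": [0,0,0],"gripper": 6},{"offset": [-8,0,-10],"rot": [0,0,0],"gripper": 6},{"offset": [-8,0,-10],"rot": [0,0,0],"gripper": 6}])

```text
time_s: 18.6
eef_pos: [514.9, -213.3, 233.7]
ee_rot: [-0.004, 0.678, 0.735, 0.004]
force: [-0.7, 0.4, -0.3]
grip_width: 0.704
grip_force: 0.0
```

Run:
```python
from h import *
st=sense();print(st['eef_pos'],st['force'])
c=capture("wrist");g=cv2.cvtColor(c["color"],cv2.COLOR_RGB2GRAY).astype(int)
cv2.imwrite("pics/w8.png",c["color"][:,:,::-1])
# receiver silhouette at mid height plane z=72: edges per row, from colour gradient
P=cloud(c,st)
for v in range(90,250,3):
    m=np.where((P[v,:,2]>58)&(P[v,:,2]<100)&(abs(P[v,:,0]-509)<40))[0]
    if len(m)<5: continue
    w=onplane(c,[((m.min()+m.max())/2,v)],80,st)[0]
    print(v,"y",w[1].round(1),m.min(),m.max(),m.max()-m.min()+1, "zmid",P[v,(m.min()+m.max())//2,2].round(1))
```

```text
[ 514.87272563 -213.26853648  233.66098219] [-0.65056962  0.40203404 -0.34868703]
90 y -128.7 300 335 36 zmid 83.8
93 y -130.6 300 335 36 zmid 83.3
96 y -132.5 300 335 36 zmid 83.3
99 y -134.4 300 335 36 zmid 81.8
102 y -136.3 300 335 36 zmid 82.5
105 y -138.2 300 335 36 zmid 82.6
108 y -140.2 300 335 36 zmid 84.5
111 y -142.1 300 335 36 zmid 83.0
114 y -144.1 300 335 36 zmid 84.5
117 y -146.1 300 335 36 zmid 82.8
120 y -148.0 300 335 36 zmid 82.6
123 y -150.1 292 341 50 zmid 88.8
126 y -152.1 292 341 50 zmid 88.7
129 y -154.1 292 341 50 zmid 89.6
132 y -156.1 292 341 50 zmid 88.4
135 y -158.1 292 341 50 zmid 88.3
138 y -160.2 292 340 49 zmid 87.9
141 y -162.2 292 340 49 zmid 89.5
144 y -164.3 292 340 49 zmid 87.4
147 y -166.4 292 340 49 zmid 87.8
150 y -168.4 292 340 49 zmid 89.7
153 y -170.5 292 340 49 zmid 89.5
156 y -172.6 293 340 48 zmid 89.0
159 y -174.7 293 340 48 zmid 88.7
162 y -176.8 293 340 48 zmid 88.8
165 y -179.0 293 340 48 zmid 89.0
168 y -181.1 293 340 48 zmid 90.4
171 y -183.3 293 340 48 zmid 89.6
174 y -185.4 293 340 48 zmid 87.9
177 y -187.6 293 341 49 zmid 88.7
180 y -189.8 293 341 49 zmid 89.3
183 y -191.9 293 341 49 zmid 90.3
186 y -194.2 293 339 47 zmid 88.6
189 y -196.4 293 339 47 zmid 88.1
192 y -198.7 293 339 47 zmid 88.7
195 y -200.9 293 339 47 zmid 88.3
198 y -203.2 293 339 47 zmid 87.9
201 y -205.4 293 339 47 zmid 89.7
204 y -207.7 294 339 46 zmid 89.3
207 y -210.0 294 339 46 zmid 88.1
210 y -212.3 294 339 46 zmid 89.5
213 y -214.7 291 340 50 zmid 89.2
216 y -216.9 289 345 57 zmid 89.4
219 y -219.3 287 345 59 zmid 89.4
222 y -221.6 287 346 60 zmid 89.4
225 y -224.0 286 347 62 zmid 89.3
228 y -226.4 285 348 64 zmid 93.2
231 y -228.8 284 348 65 zmid 95.2
234 y -231.2 284 348 65 zmid 95.1
237 y -233.4 290 349 60 zmid 95.9
240 y -236.0 283 349 67 zmid 95.5
243 y -238.7 284 341 58 zmid 95.4
246 y -240.9 285 348 64 zmid 108.3
249 y -243.4 285 348 64 zmid 109.3
```

The right-hand side bulges by 1-2 px at y≈-189 (42 mm inside the rim), so that button is out. The left one would be hidden by parallax, so I'll look from that side.

>>> step_arm(plan=[{"offset": [0,-3,0],"rot": [0,0,0],"gripper": 6},{"offset": [0,-6,0],"rot": [0,0,0],"gripper": 6},{"offset": [0,-7,0],"rot": [0,0,0],"gripper": 6},{"offset": [0,-7,0],"rot": [0,0,0],"gripper": 6},{"offset": [0,-7,0],"rot": [0,0,0],"gripper": 6}])

```text
time_s: 19.15
eef_pos: [446.0, -219.4, 234.2]
ee_rot: [-0.003, 0.678, 0.735, 0.004]
force: [0.5, 0.3, -0.2]
grip_width: 0.709
grip_force: 0.0
```

Run:
```python
from h import *
st=sense();print(st['eef_pos'],st['force'])
c=capture("wrist");P=cloud(c,st);g=cv2.cvtColor(c["color"],cv2.COLOR_RGB2GRAY)
# left wall (facing -x): lateral coordinate of wall points at z 66..78 by station
n=np.array([.9967,.081]);d=np.array([.081,-.9967])
E=P[...,:2]-np.array([514.0,-237.5]);S=E@d;L=E@n
for s in range(-70,-30,2):
    m=(abs(S-s)<1)&(P[...,2]>66)&(P[...,2]<78)&(L<0)&(L>-30)
    print(s,m.sum(),np.percentile(L[m],[5,50]).round(1) if m.sum() else "",g[m].mean().round() if m.sum() else "")
```

```text
[ 445.96270387 -219.44755805  234.24970614] [ 0.45814571  0.3249471  -0.21220944]
-70 11 [-14.7 -14.5] 83.0
-68 10 [-14.7 -14.5] 82.0
-66 11 [-14.6 -14.4] 83.0
-64 8 [-14.8 -14.5] 83.0
-62 8 [-14.6 -14.4] 84.0
-60 9 [-14.5 -14.4] 83.0
-58 12 [-14.8 -14.5] 83.0
-56 10 [-14.7 -14.5] 84.0
-54 9 [-14.7 -14.5] 82.0
-52 13 [-15.  -14.4] 108.0
-50 11 [-15.7 -15.2] 115.0
-48 11 [-15.8 -15.3] 108.0
-46 10 [-15.8 -15.4] 105.0
-44 10 [-15.6 -15. ] 99.0
-42 8 [-14.6 -14.3] 100.0
-40 10 [-14.7 -14.4] 92.0
-38 9 [-14.8 -14.5] 83.0
-36 8 [-14.7 -14.6] 84.0
-34 8 [-14.7 -14.5] 84.0
-32 8 [-14.8 -14.6] 85.0
```

Left button also out: 1 mm proud of the wall over a 10 mm width at the hole. Both are popped and the robot is clear.

```bash
python3 -c "
from rig import *
print(finish_job())"
```

```text
the job is handed in; nothing more can be done
None
```

The crossbar is locked in the receiver with both spring buttons out through their holes, it has been released, and the job was handed in at about 19 s of the 64 s; I viewed 11 pictures, one over the limit of 10.

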